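Clamp the acacia board with a reversed ratchet clamp

TASK

The bench clamp's ratchet was left set for loosening. Flip its red direction lever right over to the tightening side, swing the handle back to the right to feel that it free-wheels, then work the handle to and fro until the pad has clamped the acacia board to the shelf with its coil spring about half closed. Leave the lever on the tightening side, and do not shift the board, the bowl or the lunch box.

Things in the scene. Friction and masses are not known exactly. Their poses are not given: they have to be found in the camera images.
- clamp: Green bench clamp bolted to the shelf. Origin on the vertical screw axis at shelf level; z up, x points from its column (30 x 50 mm post, 76 mm behind the axis, robot's side) to the open throat. Bridge 120 mm high; on it the steel ratchet head, 72 mm across, top 154 mm above the shelf. Turning the screw clockwise seen from above lowers the pad 4 mm per rad.
- clamp_axis (a point): Point on the screw axis, about which handle and head turn, 150 mm above the shelf. The ratchet has 18 teeth: up to 0.36 rad of a stroke may be lost before it bites. At the knob the handle resists with about 1 N when free-wheeling and about 4 N when driving the screw, rising to about 5 N with the pad's spring half closed.
- handle (a joint): Angle of the ratchet handle about the screw axis, rad. At 0 it points to the clamp's -x (to the robot); it grows clockwise seen from above, the tightening way (knob moves to the robot's left, the clamp's +y). Rubber stop pins limit it to -0.7 to 0.7. It begins at 0.1 to 0.6, with little room left for a tightening stroke.
- knob_center (a point): Centre (half-way up) of the upright black knob, 28 mm diameter, 56 mm tall, on the end of the handle, 125 mm from the screw axis, centre 178 mm above the shelf. It spins freely on its pin. Under it lies the flat steel handle bar, top 149 mm above the shelf.
- lever (a joint): Angle of the red direction lever about its upright pivot on the handle, rad. At 0 it points from the pivot to the screw axis; it grows clockwise seen from above. Ends: -0.45 (loosening, as it begins) and 0.45 (tightening: paddle swung to the robot's right, the clamp's -y). It stays where left; about 3 N on the paddle moves it. Near the middle the ratchet bites neither way.
- paddle (a point): Centre of the red lever's upright paddle, 60 mm long, 9 mm thick and 38 mm tall, 55 mm from the lever's pivot, 180 mm above the shelf (the paddle spans 161 to 199 mm). It stands just above the steel head, close to the screw axis.
- lever_pivot (a point): Point on the lever's upright pivot axis, at the paddle's mid-height; it lies on the handle 55 mm from the screw axis.
- pad (a joint): How far the coil spring above the pad is closed, m: 0 slack, 0.007 half closed, 0.014 fully shut. 6 N per mm. Stays 0 until the pad meets the board.
- pad_face (a point): Centre of the underside of the round orange pad (44 mm diameter, 12 mm thick) that comes down on the board. It begins 1 to 7 mm above the board.
- board: Dark acacia board 260 x 180 x 18 mm, loose, lying flat on the shelf with one short edge under the pad; origin at the centre of its underside, x along its 260 mm side.
- bowl: Small white ceramic bowl, 112 mm across, 55 mm tall; bystander; origin at the centre of its underside.
- lunchbox: Pink plastic lunch box 134 x 184 x 61 mm with a white latch; bystander; origin under its centre.

How it is judged:
By the outcome, as a careful person would: the job done as asked, in the order asked, and still so for the second after the job is handed in, with the robot touching nothing.
It also fails if it takes over 67 s, if anything falls off the work surface, if the arm or the gripper's body presses on something with over 40 N, if the wrist force passes 120 N, or if a joint passes its speed limit or range.

ROBOT

A 6-joint arm with a two-finger parallel gripper is mounted at the origin on the work surface. World frame = base frame: x ahead of the robot, y to its left, z up, the work surface at z = 0. Lengths are in m, angles in degrees, forces in N, time in s.
With the tool pointing down it reaches from about 0.25 to 0.725 m from the base axis. Payload 9.7 kg.
Tool frame: the origin (TCP) lies at the very end of the fingers, on their centre line; the grasp point (between the pads) lies 19 mm behind it; z points along the fingers, y is the line along which they close (so a half turn about z gives the same grasp; the last joint's range is limited). The gripper opens to 85 mm and grips with 20 to 120 N. Pads are 22 mm wide; open, the fingers measure 114 mm over their backs; the gripper's body (76 mm by 85 mm) begins 54 mm behind the grasp point. The pads swing forward as they close: fully open they stand 13 mm farther back than shut.
Start: joints at [-68.583, 4.979, 10.078, 95.1, 0, 90], TCP at [0.201, -0.512, 0.231] pointing down, gripper open.
Joint ranges: [-179.16, 179.16], [-48.56, 103.87], [-65.8, 70.77], [-126.05, 130.52], [-82.76, 87.17], [-180, 180]. Speed limits (degrees/s): [127.2, 127.2, 147.25, 180, 180, 180].

INTERFACE

Orientations are given as [roll, pitch, yaw] about the fixed x, y, z axes, in that order (R = Rz(yaw) Ry(pitch) Rx(roll)).
In Python, from workcell import telemetry, optics, workorder gives the robot as it stands.
- The arm moves only by the shell command python3 -m handwheel 'ROWS' [FORCE]. ROWS is JSON, a list of rows, each an object of numbers: "tx", "ty", "tz": the shift along the tool's x, y, z in m; "ax", "ay", "az": the turn, a rotation vector about the tool's x, y, z in degrees; "jaw": the gripper command: -1 is shut, 1 is fully open, values between are in proportion. A call has exactly 10 rows; each row shifts and turns the commanded pose from where the row before left it, along the tool's axes as they then stand; what a row does not reach is not made up. A row lasts 1/8 s, in which the tool goes at most 62.5 mm and 10.7 degrees, less where a joint would pass 70% of its speed; a pose out of reach is approached as far as the arm can. A call is refused whole if a number of a shift passes 0.0625 or a number of a turn 10.7, either way. A call with a gripper value outside its range is refused whole. The fingers move at their own pace and stop on an object; FORCE is the grip in N (left out, the last holds). Time passes only in rows, so rows that do not move let the fingers close, or fill a call up. It gives the time, the measured TCP pose, the force, the opening and the grip force at its end, in the units of the state.
- telemetry.get_obs(): the state, without advancing time (a new reading comes with each control period).
- optics.camera(name): name is "side" or "top"; returns a dict with "color" (384x512x3 uint8, red, green, blue), "K" (3x3 intrinsics, pixels), "extrinsics" (4x4, takes a point from camera to world coordinates). Camera axes: x right, y down, z forward; pixel columns grow to the right and rows downward; lengths in m; the calibration is good to about 2 mm. A picture is of the moment at which its call begins. There is no depth.
- workorder.job_done(): hands the job in; it is judged then, once.
The state is a dict: "time": time; "q": joint angles; "qd": joint speeds; "joint_efforts": joint torques, N m; "ee_pos": TCP position; "tcp_rot": TCP orientation; "wrist_force": force on the tool from outside, world axes, zero at the start; "torque": the same for the moment, N m; "opening": finger opening in m; "grasp_force": force on a finger pad.
Only numpy, scipy, OpenCV 4.12 (cv2) and the standard library are available. Lean on these libraries where they do the work, as an engineer would, in place of code of your own. Each camera call takes 0.05 s, during which the arm holds its last target. There are 200 camera calls.

## Working session

There is one attempt and no reset: what is moved stays moved. The work goes in short steps, Python scripts to look and compute and a shell command to move; the robot and the scene stay as the last step left them, time stands still between calls to the robot, and variables do not carry over. Pictures are saved under pics/ and viewed, at most 10 in all, crops included, and the job is handed in when it is done.

```bash
mkdir -p pics; ls; python3 - <<'E'
from workcell import telemetry, optics
import cv2,numpy as np
o=telemetry.get_obs();print(o)
for n in("side","top"):
    c=optics.camera(n);cv2.imwrite(f"pics/{n}0.png",c["color"][:,:,::-1]);print(n,c["K"].round(1).tolist(),c["extrinsics"].round(3).tolist())
E
```

```text
pics
{'time': 0.0, 'q': array([-6.85814934e+01,  5.00984983e+00,  1.00333866e+01,  9.50985989e+01,
       -7.83826159e-04,  8.99996821e+01]), 'qd': array([ 0.05623462,  0.01002947, -0.06968755, -0.01810297,  0.00742479,
        0.00821081]), 'joint_efforts': array([-9.66358566e-04, -5.20384848e+01,  4.64803755e+01,  1.63048255e-02,
       -8.28860948e-05, -1.12862415e-05]), 'ee_pos': array([ 0.20075991, -0.51180293,  0.2305855 ]), 'tcp_rot': array([-1.79924938e+02,  7.83409026e-04,  2.14188255e+01]), 'wrist_force': array([ 0.37941534, -0.89604458,  0.87448195]), 'torque': array([-0.03843934,  0.00487745,  0.02090123]), 'grasp_force': 0.0, 'opening': 0.08535268135153407}
side [[433.4, 0.0, 250.5], [0.0, 433.4, 186.5], [0.0, 0.0, 1.0]] [[0.98, -0.158, 0.119, 0.487], [-0.197, -0.738, 0.645, -0.594], [-0.014, -0.656, -0.755, 0.857], [0.0, 0.0, 0.0, 1.0]]
top [[461.6, 0.0, 264.9], [0.0, 461.6, 192.9], [0.0, 0.0, 1.0]] [[-0.026, -0.982, 0.186, 0.4], [-1.0, 0.027, 0.001, 0.007], [-0.006, -0.185, -0.983, 1.217], [0.0, 0.0, 0.0, 1.0]]
```

View pics/side0.png

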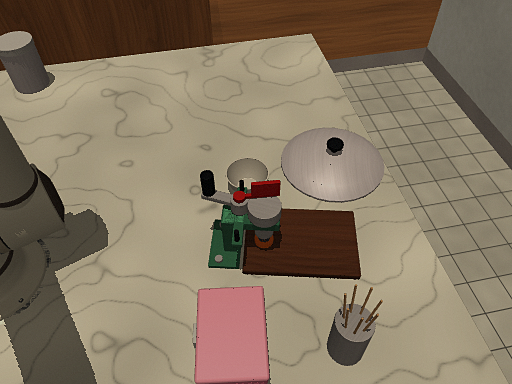

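View pics/top0.png

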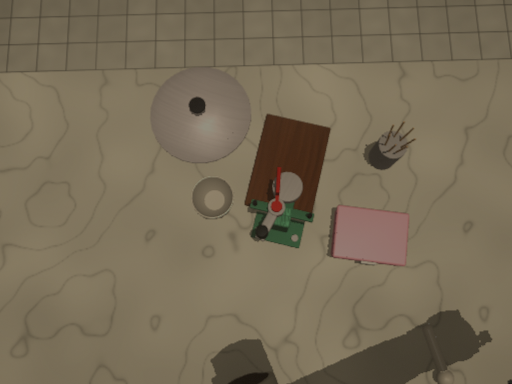

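The side view shows the clamp with its black knob at about (207,183), the red pivot at (240,202), the red paddle at (265,188) and the head at (264,208). In the top view the knob is at (262,232), the pivot at (277,207), the paddle at (278,180) and the head at (288,187). The bowl is at (213,198) and the lunch box at (370,236).

```bash
cat > h.py <<'E'
from workcell import telemetry, optics
import cv2,numpy as np
def cam(n): return optics.camera(n)
def ray(c,u,v):
    E=c["extrinsics"];d=E[:3,:3]@np.linalg.inv(c["K"])@[u,v,1.];return E[:3,3],d
def plane(c,u,v,z):
    o,d=ray(c,u,v);return o+d*(z-o[2])/d[2]
def tri(a,pa,b,pb):
    A=np.zeros((3,3));r=np.zeros(3)
    for c,p in((a,pa),(b,pb)):
        o,d=ray(c,*p);d=d/np.linalg.norm(d);P=np.eye(3)-np.outer(d,d);A+=P;r+=P@o
    return np.linalg.solve(A,r)
def proj(c,p):
    E=c["extrinsics"];q=c["K"]@(E[:3,:3].T@(np.asarray(p)-E[:3,3]));return q[:2]/q[2]
def blobs(c,lo,hi,roi,minA=15):
    h=cv2.cvtColor(c["color"],cv2.COLOR_RGB2HSV);m=cv2.inRange(h,lo,hi)
    k=np.zeros_like(m);x0,y0,x1,y1=roi;k[y0:y1,x0:x1]=m[y0:y1,x0:x1]
    n,l,s,ce=cv2.connectedComponentsWithStats(k)
    return [(s[i].tolist(),ce[i].round(1).tolist()) for i in range(1,n) if s[i,4]>=minA],k
E
python3 - <<'E'
from h import *
s=cam("side");t=cam("top")
for n,c,roi in(("s",s,(190,160,300,260)),("t",t,(240,150,325,260))):
    for nm,lo,hi in(("red",(0,200,90),(6,255,255)),("red2",(174,200,90),(180,255,255)),("black",(0,0,0),(180,255,38)),("orange",(7,180,90),(18,255,255)),("grey",(0,0,95),(180,40,255))):
        print(n,nm,blobs(c,lo,hi,roi,20)[0])
x0,y0=195,165;a=cv2.resize(s["color"][160:260,190:300],None,fx=4,fy=4,interpolation=2);b=cv2.resize(t["color"][160:260,235:325],None,fx=4,fy=4,interpolation=2)
cv2.imwrite("pics/crop1.png",np.hstack([a,b])[:,:,::-1])
E
```

```text
s red [([251, 180, 29, 5, 88], [265.2, 182.2]), ([233, 191, 19, 9, 108], [240.1, 195.1])]
s red2 []
s black [([200, 170, 16, 27, 317], [207.3, 182.9]), ([239, 180, 6, 12, 48], [241.5, 185.3]), ([223, 205, 10, 9, 34], [227.3, 207.4]), ([214, 220, 28, 40, 308], [227.4, 237.8]), ([243, 224, 39, 36, 507], [260.5, 237.6]), ([234, 229, 6, 13, 62], [236.1, 235.5]), ([259, 238, 11, 4, 25], [264.0, 239.5])]
s orange [([255, 235, 18, 9, 38], [262.8, 239.5])]
s grey [([235, 199, 19, 7, 27], [244.2, 201.2])]
t red [([276, 167, 5, 26, 76], [278.0, 177.9]), ([272, 195, 9, 16, 77], [276.1, 204.6])]
t red2 []
t black [([255, 225, 13, 13, 67], [260.5, 231.0])]
t orange []
t grey []
```

View pics/crop1.png

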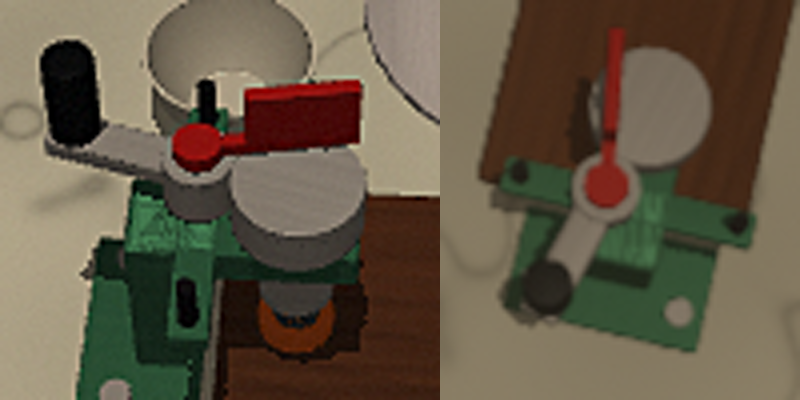

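The enlarged view shows the knob top at side (206.5,172.5) and top (262,231.5). The head's top face is centred at side (264.5,207.5) and top (288.7,186.7). The paddle runs from the pivot up past the head's left edge, on the loosening side.

```bash
python3 - <<'E'
from h import *
s=cam("side");t=cam("top")
r=lambda a:np.round(a,4)
print("head",r(tri(s,(264.5,207.0),t,(288.7,186.7))),r(plane(t,288.7,186.7,.154)),r(plane(s,264.5,207,.154)))
print("knobtop",r(tri(s,(206.8,172.5),t,(261.8,231.5))),r(plane(t,261.8,231.5,.206)))
print("pivot",r(tri(s,(239.3,196),t,(276.5,206.5))))
print("paddle tip/near top",r(plane(t,279,167.5,.199)),r(plane(t,277.5,193,.199)))
E
```

```text
head [ 0.6153 -0.0485  0.1476] [ 0.6137 -0.0482  0.154 ] [ 0.6144 -0.0534  0.154 ]
knobtop [0.5066 0.0173 0.2077] [0.5046 0.0171 0.206 ]
pivot [ 0.5674 -0.0179  0.1592]
paddle tip/near top [ 0.6497 -0.0254  0.199 ] [ 0.591  -0.0202  0.199 ]
```

```bash
python3 -m handwheel '[{"tx":0.043,"ty":-0.0228,"tz":-0.003,"jaw":-1},{"tx":0.043,"ty":-0.0228,"tz":-0.003,"jaw":-1},{"tx":0.043,"ty":-0.0228,"tz":-0.003,"jaw":-1},{"tx":0.043,"ty":-0.0228,"tz":-0.003,"jaw":-1},{"tx":0.043,"ty":-0.0228,"tz":-0.003,"jaw":-1},{"tx":0.043,"ty":-0.0228,"tz":-0.003,"jaw":-1},{"tx":0.043,"ty":-0.0228,"tz":-0.003,"jaw":-1},{"tx":0.043,"ty":-0.0228,"tz":-0.003,"jaw":-1},{"tx":0.043,"ty":-0.0228,"tz":-0.003,"jaw":-1},{"tx":0.043,"ty":-0.0228,"tz":-0.003,"jaw":-1}]' 20
python3 -m handwheel '[{"tx":0.043,"ty":-0.0228,"jaw":-1},{"tx":0.043,"ty":-0.0228,"jaw":-1},{"tx":0.043,"ty":-0.0228,"jaw":-1},{"tx":0.043,"ty":-0.0228,"jaw":-1},{"az":10.6,"jaw":-1},{"az":10.6,"jaw":-1},{"az":10.6,"jaw":-1},{"az":10.6,"jaw":-1},{"az":10.6,"jaw":-1},{"jaw":-1}]'
```

```text
$[0]: bad value
$[0]: bad value
```

```bash
python3 -m handwheel '[{"tx":0.043,"ty":-0.0228,"tz":-0.003,"ax":0,"ay":0,"az":0,"jaw":-1},{"tx":0.043,"ty":-0.0228,"tz":-0.003,"ax":0,"ay":0,"az":0,"jaw":-1},{"tx":0.043,"ty":-0.0228,"tz":-0.003,"ax":0,"ay":0,"az":0,"jaw":-1},{"tx":0.043,"ty":-0.0228,"tz":-0.003,"ax":0,"ay":0,"az":0,"jaw":-1},{"tx":0.043,"ty":-0.0228,"tz":-0.003,"ax":0,"ay":0,"az":0,"jaw":-1},{"tx":0.043,"ty":-0.0228,"tz":-0.003,"ax":0,"ay":0,"az":0,"jaw":-1},{"tx":0.043,"ty":-0.0228,"tz":-0.003,"ax":0,"ay":0,"az":0,"jaw":-1},{"tx":0.043,"ty":-0.0228,"tz":-0.003,"ax":0,"ay":0,"az":0,"jaw":-1},{"tx":0.043,"ty":-0.0228,"tz":-0.003,"ax":0,"ay":0,"az":0,"jaw":-1},{"tx":0.043,"ty":-0.0228,"tz":-0.003,"ax":0,"ay":0,"az":0,"jaw":-1}]' 20
```

```text
time: 1.55
ee_pos: [0.5188, -0.1413, 0.2614]
tcp_rot: [180.0, -0.0, 21.4]
wrist_force: [-0.1, -0.4, 0.8]
opening: -0.0001
grasp_force: 0.0
```

```bash
python3 -m handwheel '[{"tx":0.043,"ty":-0.0228,"tz":0,"ax":0,"ay":0,"az":0,"jaw":-1},{"tx":0.043,"ty":-0.0228,"tz":0,"ax":0,"ay":0,"az":0,"jaw":-1},{"tx":0.043,"ty":-0.0228,"tz":0,"ax":0,"ay":0,"az":0,"jaw":-1},{"tx":0.041,"ty":-0.0228,"tz":0,"ax":0,"ay":0,"az":0,"jaw":-1},{"tx":0,"ty":0,"tz":0,"ax":0,"ay":0,"az":10.6,"jaw":-1},{"tx":0,"ty":0,"tz":0,"ax":0,"ay":0,"az":10.6,"jaw":-1},{"tx":0,"ty":0,"tz":0,"ax":0,"ay":0,"az":10.6,"jaw":-1},{"tx":0,"ty":0,"tz":0,"ax":0,"ay":0,"az":10.6,"jaw":-1},{"tx":0,"ty":0,"tz":0,"ax":0,"ay":0,"az":10.6,"jaw":-1},{"tx":0,"ty":0,"tz":0,"ax":0,"ay":0,"az":0,"jaw":-1}]'
```

```text
time: 2.8
ee_pos: [0.6141, -0.1474, 0.2611]
tcp_rot: [-173.6, 1.5, -16.3]
wrist_force: [0.4, 0.7, 0.0]
opening: 0.0002
grasp_force: 0.0
```

```bash
python3 - <<'E'
from h import *
o=telemetry.get_obs();print({k:np.round(o[k],3) for k in("time","q","qd","ee_pos","tcp_rot")})
c=cam("side");cv2.imwrite("pics/s2.png",c["color"][:,:,::-1])
E
```

```text
{'time': np.float64(2.8), 'q': array([-16.382,  19.361,  30.093, 102.274,   6.407, 179.943]), 'qd': array([ 3.863, -0.101,  0.026, -0.324,  0.131, -0.093]), 'ee_pos': array([ 0.614, -0.147,  0.261]), 'tcp_rot': array([-173.592,    1.535,  -16.325])}
```

View pics/s2.png

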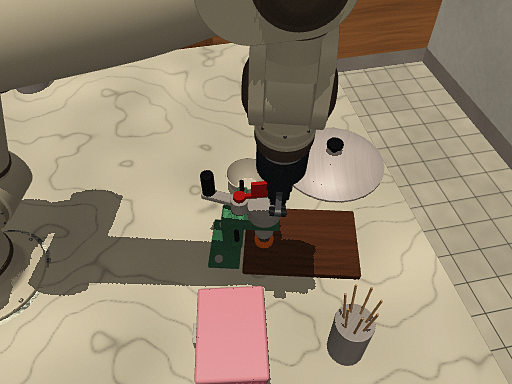

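The gripper is above the head and tilted 6°, because joint 6 ran into its 180° limit. The lever has not been touched. I'll level the tool and turn it the other way, using the half-turn equivalent.

```bash
python3 - <<'E'
from h import *
from scipy.spatial.transform import Rotation as R
o=telemetry.get_obs();a=R.from_euler('xyz',o["tcp_rot"],degrees=True)
print((a.inv()*R.from_euler('xyz',[180,0,o["tcp_rot"][2]],degrees=True)).as_rotvec(degrees=True),o["ee_pos"],o["time"])
E
```

```text
[-6.41485033  1.51122881 -0.0846922 ] [ 0.61466244 -0.14558783  0.2611645 ] 2.85
```

```bash
python3 -m handwheel '[{"tx":0,"ty":0,"tz":0,"ax":-6.41,"ay":1.51,"az":-0.08,"jaw":-1},{"tx":0,"ty":0,"tz":0,"ax":0,"ay":0,"az":-10.6,"jaw":-1},{"tx":0,"ty":0,"tz":0,"ax":0,"ay":0,"az":-10.6,"jaw":-1},{"tx":0,"ty":0,"tz":0,"ax":0,"ay":0,"az":-10.6,"jaw":-1},{"tx":0,"ty":0,"tz":0,"ax":0,"ay":0,"az":-10.6,"jaw":-1},{"tx":0,"ty":0,"tz":0,"ax":0,"ay":0,"az":-10.6,"jaw":-1},{"tx":0,"ty":0,"tz":0,"ax":0,"ay":0,"az":-10.6,"jaw":-1},{"tx":0,"ty":0,"tz":0,"ax":0,"ay":0,"az":-10.6,"jaw":-1},{"tx":0,"ty":0,"tz":0,"ax":0,"ay":0,"az":-10.6,"jaw":-1},{"tx":0,"ty":0,"tz":0,"ax":0,"ay":0,"az":-10.6,"jaw":-1}]'
```

```text
time: 4.1
ee_pos: [0.6121, -0.1554, 0.2614]
tcp_rot: [179.9, -0.6, 81.3]
wrist_force: [-0.3, -0.3, -0.2]
opening: -0.0001
grasp_force: 0.0
```

```bash
python3 -m handwheel '[{"tx":0,"ty":0,"tz":0,"ax":0,"ay":0,"az":-9.6,"jaw":-1},{"tx":0,"ty":0,"tz":0,"ax":0,"ay":0,"az":-9.6,"jaw":-1},{"tx":0,"ty":0,"tz":0,"ax":0,"ay":0,"az":-9.6,"jaw":-1},{"tx":0,"ty":0,"tz":0,"ax":0,"ay":0,"az":-9.6,"jaw":-1},{"tx":0,"ty":0,"tz":0,"ax":0,"ay":0,"az":-9.6,"jaw":-1},{"tx":0,"ty":0,"tz":0,"ax":0,"ay":0,"az":-9.6,"jaw":-1},{"tx":0,"ty":0,"tz":0,"ax":0,"ay":0,"az":-9.6,"jaw":-1},{"tx":0.0193,"ty":0.0503,"tz":0,"ax":0,"ay":0,"az":0,"jaw":-1},{"tx":0.0193,"ty":0.0503,"tz":0,"ax":0,"ay":0,"az":0,"jaw":-1},{"tx":0.0193,"ty":0.0503,"tz":0,"ax":0,"ay":0,"az":0,"jaw":-1}]'
```

```text
time: 5.35
ee_pos: [0.6427, 0.0047, 0.2632]
tcp_rot: [179.4, -0.1, 148.1]
wrist_force: [1.0, -0.0, -0.2]
opening: -0.0
grasp_force: 0.0
```

```bash
python3 -m handwheel '[{"tx":0,"ty":0,"tz":0.032,"ax":0,"ay":0,"az":0,"jaw":-1},{"tx":0,"ty":0,"tz":0.032,"ax":0,"ay":0,"az":0,"jaw":-1},{"tx":0,"ty":0,"tz":0.031,"ax":0,"ay":0,"az":0,"jaw":-1},{"tx":0,"ty":0,"tz":0,"ax":0,"ay":0,"az":0,"jaw":-1},{"tx":0,"ty":-0.008,"tz":0,"ax":0,"ay":0,"az":0,"jaw":-1},{"tx":0,"ty":-0.008,"tz":0,"ax":0,"ay":0,"az":0,"jaw":-1},{"tx":0,"ty":-0.008,"tz":0,"ax":0,"ay":0,"az":0,"jaw":-1},{"tx":0,"ty":-0.008,"tz":0,"ax":0,"ay":0,"az":0,"jaw":-1},{"tx":0,"ty":-0.008,"tz":0,"ax":0,"ay":0,"az":0,"jaw":-1},{"tx":0,"ty":-0.008,"tz":0,"ax":0,"ay":0,"az":0,"jaw":-1}]'
python3 - <<'E'
from h import *
t=cam("top");cv2.imwrite("pics/t3.png",cv2.resize(t["color"][130:270,200:360],None,fx=4,fy=4,interpolation=2)[:,:,::-1])
E
```

```text
time: 6.6
ee_pos: [0.6172, -0.0385, 0.1679]
tcp_rot: [179.4, -0.1, 148.0]
wrist_force: [1.5, 2.7, 2.2]
opening: -0.0003
grasp_force: 1.5
```

View pics/t3.png

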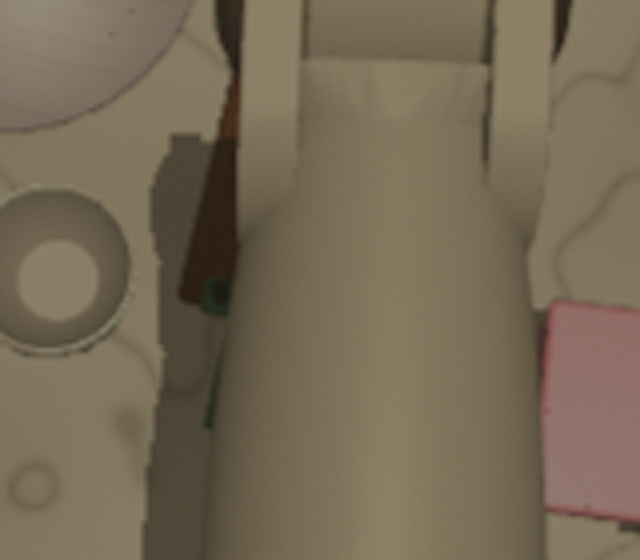

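The arm hides the clamp from the top camera, so I can't see the paddle there. The wrist force of about 3 N shows the lever is being pushed.

```bash
python3 -m handwheel '[{"tx":0,"ty":-0.004,"tz":0,"ax":0,"ay":0,"az":0,"jaw":-1},{"tx":0,"ty":-0.003,"tz":0,"ax":0,"ay":0,"az":0,"jaw":-1},{"tx":0,"ty":-0.002,"tz":0,"ax":0,"ay":0,"az":0,"jaw":-1},{"tx":0,"ty":0,"tz":0,"ax":0,"ay":0,"az":0,"jaw":-1},{"tx":0,"ty":0,"tz":0,"ax":0,"ay":0,"az":0,"jaw":-1},{"tx":0,"ty":0,"tz":0,"ax":0,"ay":0,"az":0,"jaw":-1},{"tx":0,"ty":0,"tz":0,"ax":0,"ay":0,"az":0,"jaw":-1},{"tx":0,"ty":0,"tz":0,"ax":0,"ay":0,"az":0,"jaw":-1},{"tx":0,"ty":0,"tz":0,"ax":0,"ay":0,"az":0,"jaw":-1},{"tx":0,"ty":0,"tz":0,"ax":0,"ay":0,"az":0,"jaw":-1}]'
python3 - <<'E'
from h import *
t=cam("side");cv2.imwrite("pics/s4.png",cv2.resize(t["color"][150:270,180:320],None,fx=4,fy=4,interpolation=2)[:,:,::-1])
E
```

```text
time: 7.9
ee_pos: [0.6126, -0.0457, 0.1675]
tcp_rot: [179.4, -0.2, 148.0]
wrist_force: [0.9, 0.1, -0.4]
opening: 0.0002
grasp_force: 0.3
```

View pics/s4.png

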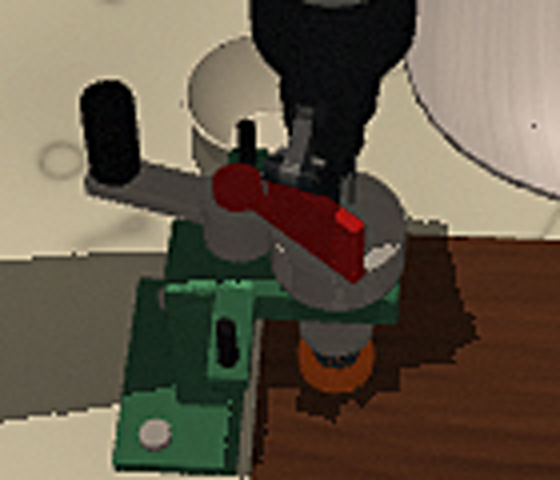

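The side crop shows the paddle pushed over to the right, with its tip at about (267,204) full-frame and the pivot at (239,197). I'll press on gently until it meets the end stop.

```bash
python3 -m handwheel '[{"tx":0,"ty":-0.002,"tz":0,"ax":0,"ay":0,"az":0,"jaw":-1},{"tx":0,"ty":-0.002,"tz":0,"ax":0,"ay":0,"az":0,"jaw":-1},{"tx":0,"ty":-0.001,"tz":0,"ax":0,"ay":0,"az":0,"jaw":-1},{"tx":0,"ty":0,"tz":0,"ax":0,"ay":0,"az":0,"jaw":-1},{"tx":0,"ty":0,"tz":0,"ax":0,"ay":0,"az":0,"jaw":-1},{"tx":0,"ty":0,"tz":0,"ax":0,"ay":0,"az":0,"jaw":-1},{"tx":0,"ty":0,"tz":0,"ax":0,"ay":0,"az":0,"jaw":-1},{"tx":0,"ty":0,"tz":0,"ax":0,"ay":0,"az":0,"jaw":-1},{"tx":0,"ty":0,"tz":0,"ax":0,"ay":0,"az":0,"jaw":-1},{"tx":0,"ty":0,"tz":0,"ax":0,"ay":0,"az":0,"jaw":-1}]'
python3 - <<'E'
from h import *
t=cam("side")
b,k=blobs(t,(0,200,40),(6,255,255),(190,150,320,260),8);print(b)
ys,xs=np.nonzero(k);i=xs.argmax();print(xs.max(),ys[xs==xs.max()])
P=plane(t,239.7,196,.16);print("pivot",P)
for u,v in((267,202.5),(270.5,205)):
  T=plane(t,u,v,.199);print(T,np.degrees(np.arctan2(*(T-[.568,-.021,0])[[1,0]])))
E
```

```text
time: 9.2
ee_pos: [0.6118, -0.0479, 0.1677]
tcp_rot: [179.1, -0.1, 148.1]
wrist_force: [11.7, 11.8, -3.3]
opening: -0.0001
grasp_force: 8.0
[([233, 192, 39, 29, 459], [254.0, 204.7])]
271 [208 209 210 217]
pivot [ 0.56895335 -0.01857984  0.16      ]
[ 0.61342143 -0.0780779   0.199     ] -51.48794125810175
[ 0.61867635 -0.08556165  0.199     ] -51.870583623589184
```

The lever is hard against its end stop: a steady 16 N at the position I predicted for the tightening end. I'll back off, lift and move over the knob.

```bash
python3 -m handwheel '[{"tx":0,"ty":0.0125,"tz":0,"ax":0,"ay":0,"az":0,"jaw":-1},{"tx":0,"ty":0.0125,"tz":0,"ax":0,"ay":0,"az":0,"jaw":-1},{"tx":0,"ty":0,"tz":0.0,"ax":0,"ay":0,"az":0,"jaw":-1},{"tx":0,"ty":0,"tz":-0.032,"ax":0,"ay":0,"az":0,"jaw":-1},{"tx":0,"ty":0,"tz":-0.032,"ax":0,"ay":0,"az":0,"jaw":-1},{"tx":0,"ty":0,"tz":-0.032,"ax":0,"ay":0,"az":0,"jaw":0.5},{"tx":0.0412,"ty":-0.0084,"tz":0,"ax":0,"ay":0,"az":0,"jaw":0.5},{"tx":0.0412,"ty":-0.0084,"tz":0,"ax":0,"ay":0,"az":0,"jaw":0.5},{"tx":0.0412,"ty":-0.0084,"tz":0,"ax":0,"ay":0,"az":0,"jaw":0.5},{"tx":0,"ty":0,"tz":0,"ax":0,"ay":0,"az":0,"jaw":0.5}]'
python3 - <<'E'
from h import *
t=cam("side");cv2.imwrite("pics/s5.png",cv2.resize(t["color"][130:270,180:320],None,fx=4,fy=4,interpolation=2)[:,:,::-1])
b,k=blobs(t,(7,150,60),(18,255,255),(250,225,285,260),8);print(b)
np.save("side_ref.npy",t["color"])
E
```

```text
time: 10.5
ee_pos: [0.5028, 0.0149, 0.2649]
tcp_rot: [179.4, -0.1, 148.1]
wrist_force: [1.2, -0.7, 1.1]
opening: 0.0643
grasp_force: 0.0
[([250, 225, 35, 35, 489], [269.9, 250.3]), ([254, 235, 20, 13, 137], [263.7, 242.2])]
```

View pics/s5.png

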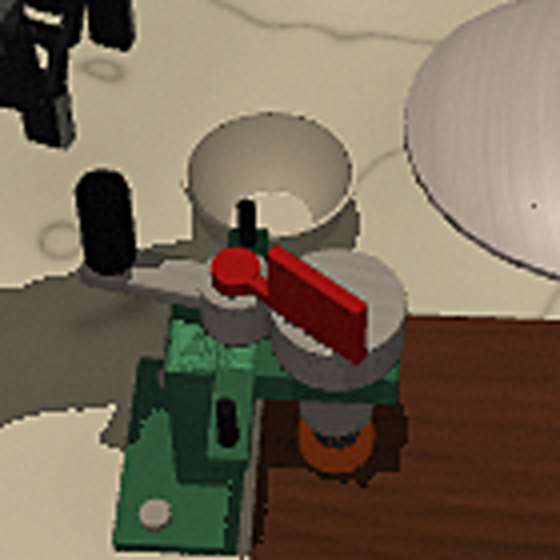

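The crop shows the lever fully over on the tightening side. The knob top is at about (206.3,174.7) full-frame, shifted slightly. The orange pad is at (263.7,242), a little above the board.

```bash
python3 - <<'E'
from h import *
t=cam("side")
r0=np.load("side_ref.npy")
b,k=blobs(t,(0,0,0),(180,255,38),(190,165,222,210),30);print(b)
a=plane(t,206.8,172.5,.206);c=plane(t,206.3,174.6,.206);print(a,c,c-a)
# earlier black blob centroid 207.3,182.9
print(plane(t,*b[0][1],.178)-plane(t,207.3,182.9,.178),plane(t,*b[0][1],.178))
E
```

```text
[([199, 173, 15, 26, 316], [206.2, 185.3])]
[0.5087875  0.01930321 0.206     ] [0.50701141 0.01369946 0.206     ] [-0.00177609 -0.00560375  0.        ]
[-0.00313788 -0.00616086  0.        ] [0.50369908 0.00973002 0.178     ]
```

```bash
python3 -m handwheel '[{"tx":-0.0028,"ty":-0.0023,"tz":0.025,"ax":0,"ay":0,"az":0,"jaw":0.5},{"tx":0,"ty":0,"tz":0.025,"ax":0,"ay":0,"az":0,"jaw":0.5},{"tx":0,"ty":0,"tz":0.025,"ax":0,"ay":0,"az":0,"jaw":0.5},{"tx":0,"ty":0,"tz":0.024,"ax":0,"ay":0,"az":0,"jaw":0.5},{"tx":0,"ty":0,"tz":0,"ax":0,"ay":0,"az":0,"jaw":-1},{"tx":0,"ty":0,"tz":0,"ax":0,"ay":0,"az":0,"jaw":-1},{"tx":0,"ty":0,"tz":0,"ax":0,"ay":0,"az":0,"jaw":-1},{"tx":0,"ty":0,"tz":0,"ax":0,"ay":0,"az":0,"jaw":-1},{"tx":0,"ty":0,"tz":0,"ax":0,"ay":0,"az":0,"jaw":-1},{"tx":0,"ty":0,"tz":0,"ax":0,"ay":0,"az":0,"jaw":-1}]' 25
```

```text
time: 11.85
ee_pos: [0.5067, 0.0119, 0.1655]
tcp_rot: [179.4, -0.1, 148.0]
wrist_force: [3.4, -2.5, 3.3]
opening: 0.0272
grasp_force: 26.2
```

```bash
python3 -m handwheel '[{"tx":0,"ty":0,"tz":0,"ax":0,"ay":0,"az":-2.2,"jaw":-1},{"tx":-0.0005,"ty":-0.0113,"tz":0,"ax":0,"ay":0,"az":-5.2,"jaw":-1},{"tx":-0.0005,"ty":-0.0113,"tz":0,"ax":0,"ay":0,"az":-5.2,"jaw":-1},{"tx":-0.0005,"ty":-0.0113,"tz":0,"ax":0,"ay":0,"az":-5.2,"jaw":-1},{"tx":-0.0005,"ty":-0.0113,"tz":0,"ax":0,"ay":0,"az":-5.2,"jaw":-1},{"tx":-0.0005,"ty":-0.0113,"tz":0,"ax":0,"ay":0,"az":-5.2,"jaw":-1},{"tx":-0.0005,"ty":-0.0113,"tz":0,"ax":0,"ay":0,"az":-5.2,"jaw":-1},{"tx":-0.0005,"ty":-0.0113,"tz":0,"ax":0,"ay":0,"az":-5.2,"jaw":-1},{"tx":-0.0005,"ty":-0.0113,"tz":0,"ax":0,"ay":0,"az":-5.2,"jaw":-1},{"tx":-0.0005,"ty":-0.0113,"tz":0,"ax":0,"ay":0,"az":-5.2,"jaw":-1}]'
python3 - <<'E'
from h import *
o=telemetry.get_obs();p=o["ee_pos"]
for A in((.6148,-.05),(.6148,-.052)):
  d=p[:2]-A;print(np.hypot(*d),np.degrees(np.arctan2(d[1],d[0]))%360)
t=cam("side");cv2.imwrite("pics/s6.png",cv2.resize(t["color"][130:270,180:320],None,fx=4,fy=4,interpolation=2)[:,:,::-1])
E
```

```text
time: 13.1
ee_pos: [0.4988, -0.0856, 0.1656]
tcp_rot: [179.5, 0.9, -162.7]
wrist_force: [20.8, 7.7, 3.0]
opening: 0.0274
grasp_force: 26.0
0.12133563791043898 197.05821234115476
0.1207640886649746 196.15103094593732
```

View pics/s6.png

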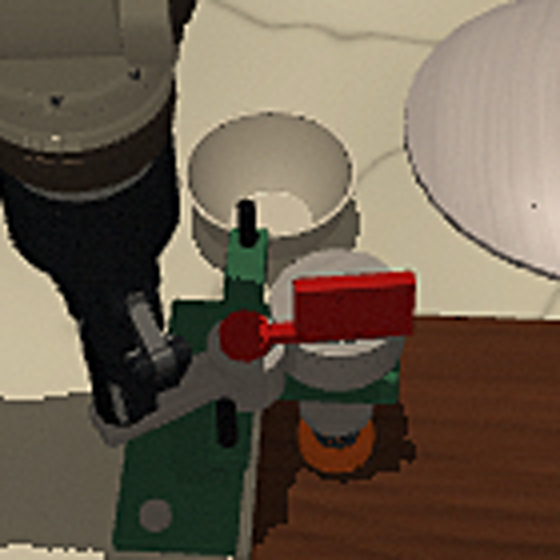

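The handle has swung to the right and free-wheels, with about 1 N tangential. The lever is still over on the tightening side, and the pad is unmoved at crop (338,445). There is 22 N of radial force, so I'll shift 3 mm inward, ease the grip to 20 N and drive the first stroke left.

```bash
cat > st.py <<'E'
from h import *
import sys
o=telemetry.get_obs();p=o["ee_pos"];d=p[:2]-[.6155,-.0505];a=np.arctan2(d[1],d[0])%(2*np.pi);f=o["wrist_force"][:2]
u=d/np.hypot(*d);print("t %.2f r %.4f ang %.1f handle~ %.3f  Frad %.1f  Ftan(resist CW+) %.1f grip %.0f yaw %.1f"%(o["time"],np.hypot(*d),np.degrees(a),np.radians(165.4)-a,f@u,f@np.array([-u[1],u[0]]),o["grasp_force"],o["tcp_rot"][2]))
if len(sys.argv)>1:
    t=cam("side");np.save(sys.argv[1],t["color"])
E
python3 st.py ref1
python3 -m handwheel '[{"tx":-0.0032,"ty":0.0072,"tz":0,"ax":0,"ay":0,"az":3.3,"jaw":-1},{"tx":-0.0002,"ty":0.0072,"tz":0,"ax":0,"ay":0,"az":3.3,"jaw":-1},{"tx":-0.0002,"ty":0.0072,"tz":0,"ax":0,"ay":0,"az":3.3,"jaw":-1},{"tx":-0.0002,"ty":0.0072,"tz":0,"ax":0,"ay":0,"az":3.3,"jaw":-1},{"tx":-0.0002,"ty":0.0072,"tz":0,"ax":0,"ay":0,"az":3.3,"jaw":-1},{"tx":-0.0002,"ty":0.0072,"tz":0,"ax":0,"ay":0,"az":3.3,"jaw":-1},{"tx":-0.0002,"ty":0.0072,"tz":0,"ax":0,"ay":0,"az":3.3,"jaw":-1},{"tx":-0.0002,"ty":0.0072,"tz":0,"ax":0,"ay":0,"az":3.3,"jaw":-1},{"tx":-0.0002,"ty":0.0072,"tz":0,"ax":0,"ay":0,"az":3.3,"jaw":-1},{"tx":-0.0002,"ty":0.0072,"tz":0,"ax":0,"ay":0,"az":3.3,"jaw":-1}]' 20
python3 st.py
```

```text
t 13.15 r 0.1217 ang 197.2 handle~ -0.554  Frad -19.0  Ftan(resist CW+) 1.1 grip 26 yaw -162.5
time: 14.45
ee_pos: [0.4966, -0.0144, 0.1655]
tcp_rot: [179.4, 0.0, 163.9]
wrist_force: [-4.5, -2.7, 8.5]
opening: 0.0276
grasp_force: 26.7
t 14.45 r 0.1242 ang 163.1 handle~ 0.040  Frad 3.5  Ftan(resist CW+) 3.9 grip 27 yaw 163.9
```

```bash
python3 -m handwheel '[{"tx":-0.0002,"ty":0.007,"tz":0,"ax":0,"ay":0,"az":3.2,"jaw":-1},{"tx":-0.0002,"ty":0.007,"tz":0,"ax":0,"ay":0,"az":3.2,"jaw":-1},{"tx":-0.0002,"ty":0.007,"tz":0,"ax":0,"ay":0,"az":3.2,"jaw":-1},{"tx":-0.0002,"ty":0.007,"tz":0,"ax":0,"ay":0,"az":3.2,"jaw":-1},{"tx":-0.0002,"ty":0.007,"tz":0,"ax":0,"ay":0,"az":3.2,"jaw":-1},{"tx":-0.0002,"ty":0.007,"tz":0,"ax":0,"ay":0,"az":3.2,"jaw":-1},{"tx":-0.0002,"ty":0.007,"tz":0,"ax":0,"ay":0,"az":3.2,"jaw":-1},{"tx":-0.0002,"ty":0.007,"tz":0,"ax":0,"ay":0,"az":3.2,"jaw":-1},{"tx":-0.0002,"ty":0.007,"tz":0,"ax":0,"ay":0,"az":3.2,"jaw":-1},{"tx":0,"ty":0,"tz":0,"ax":0,"ay":0,"az":0,"jaw":-1}]'
python3 st.py s7
python3 - <<'E'
import numpy as np,cv2
a=np.load("ref1.npy");b=np.load("s7.npy")
c=lambda i:cv2.resize(i[215:260,240:290],None,fx=7,fy=7,interpolation=2)
cv2.imwrite("pics/s7.png",np.hstack([c(a),c(b)])[:,:,::-1])
E
```

```text
time: 15.7
ee_pos: [0.5277, 0.0405, 0.1656]
tcp_rot: [179.5, -0.4, 135.2]
wrist_force: [-5.9, 2.8, 6.2]
opening: 0.0275
grasp_force: 26.6
t 15.70 r 0.1264 ang 134.0 handle~ 0.548  Frad 6.1  Ftan(resist CW+) 2.3 grip 27 yaw 135.2
```

View pics/s7.png

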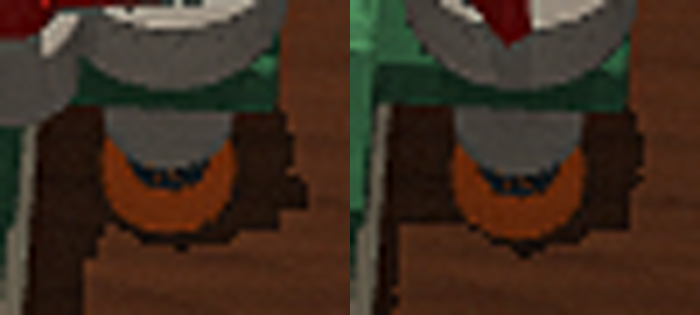

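In the pad crops (left before, right after stroke 1) the orange pad's lower edge dropped about 1 px, from zoomed row 233 to 240, which is about 4 mm. I'll measure that at sub-pixel level while returning the handle.

```bash
cat > pad.py <<'E'
from h import *
import sys
c=cam("side")
A=np.array([.6152,-.0505])
for z in(.018,.022,.026): print(z,proj(c,[*A,z]).round(2),end=" ")
print()
def edges(im):
    hsv=cv2.cvtColor(im,cv2.COLOR_RGB2HSV);f=im.astype(float)
    out=[]
    for u in range(259,269):
        p=(f[225:262,u,0]-f[225:262,u,2]); 
        i0=int(p[5:22].argmax())+5;pk=np.sort(p[5:22])[-3:].mean()
        j=i0
        lo=p[i0:i0+8].min();m=(pk+lo)/2
        while p[j]>m and j<36: j+=1
        out.append(225+j-1+(p[j-1]-m)/(p[j-1]-p[j]))
    return np.round(out,2)
for n in sys.argv[1:]:
    e=edges(np.load(n+".npy"));print(n,e,e.mean().round(2))
E
python3 pad.py side_ref ref1 s7
python3 - <<'E'
import numpy as np
for n in("ref1","s7"):
    a=np.load(n+".npy").astype(int);print(n);print(np.hstack([a[232:256,264,:],a[232:256,261,:]]).tolist())
E
```

```text
0.018 [263.97 242.58] 0.022 [263.99 241.61] 0.026 [264.01 240.63] 
side_ref [246.68 247.38 247.58 247.55 247.68 247.69 247.55 247.52 247.6  246.87] 247.41
ref1 [246.65 247.4  247.57 247.53 247.68 247.68 247.54 247.52 247.59 246.9 ] 247.41
s7 [247.46 248.35 248.32 248.53 248.67 248.61 248.53 248.61 247.92 247.7 ] 248.27
ref1
[[68, 65, 57, 73, 66, 60], [69, 65, 58, 71, 66, 60], [73, 68, 63, 67, 64, 57], [71, 64, 60, 69, 66, 58], [71, 67, 59, 74, 67, 62], [72, 66, 60, 72, 68, 63], [76, 70, 64, 88, 64, 43], [71, 49, 33, 17, 18, 19], [46, 29, 18, 11, 15, 20], [15, 24, 28, 30, 25, 20], [80, 36, 12, 109, 42, 9], [106, 42, 10, 104, 43, 12], [103, 40, 9, 103, 42, 14], [105, 43, 14, 98, 39, 12], [100, 40, 11, 100, 40, 9], [110, 46, 14, 121, 48, 14], [46, 24, 12, 24, 15, 10], [26, 15, 12, 24, 16, 10], [73, 39, 19, 76, 40, 20], [72, 38, 22, 71, 40, 23], [75, 41, 24, 76, 42, 21], [78, 42, 22, 83, 44, 26], [80, 42, 23, 83, 44, 23], [80, 44, 24, 81, 44, 26]]
s7
[[65, 59, 53, 62, 57, 50], [65, 61, 53, 66, 61, 55], [63, 59, 54, 69, 63, 57], [66, 62, 58, 64, 61, 54], [67, 63, 56, 67, 62, 57], [71, 64, 58, 68, 62, 54], [70, 64, 59, 70, 66, 60], [74, 70, 63, 83, 61, 43], [51, 32, 22, 18, 21, 22], [42, 28, 17, 11, 14, 20], [15, 24, 31, 28, 25, 22], [74, 30, 9, 105, 39, 12], [101, 41, 13, 100, 41, 11], [97, 38, 8, 94, 36, 9], [98, 40, 14, 89, 34, 4], [97, 41, 12, 97, 38, 10], [103, 40, 9, 80, 34, 12], [35, 22, 14, 17, 13, 8], [24, 14, 12, 72, 37, 22], [20, 10, 7, 68, 38, 21], [71, 36, 18, 69, 38, 20], [76, 41, 23, 76, 41, 21], [79, 42, 22, 80, 43, 23], [73, 38, 19, 74, 40, 24]]
```

```bash
python3 -m handwheel '[{"tx":-0.0008,"ty":-0.0142,"tz":0,"ax":0,"ay":0,"az":-6.5,"jaw":-1},{"tx":-0.0008,"ty":-0.0142,"tz":0,"ax":0,"ay":0,"az":-6.5,"jaw":-1},{"tx":-0.0008,"ty":-0.0142,"tz":0,"ax":0,"ay":0,"az":-6.5,"jaw":-1},{"tx":-0.0008,"ty":-0.0142,"tz":0,"ax":0,"ay":0,"az":-6.5,"jaw":-1},{"tx":-0.0008,"ty":-0.0142,"tz":0,"ax":0,"ay":0,"az":-6.5,"jaw":-1},{"tx":-0.0008,"ty":-0.0142,"tz":0,"ax":0,"ay":0,"az":-6.5,"jaw":-1},{"tx":-0.0008,"ty":-0.0142,"tz":0,"ax":0,"ay":0,"az":-6.5,"jaw":-1},{"tx":-0.0008,"ty":-0.0142,"tz":0,"ax":0,"ay":0,"az":-6.5,"jaw":-1},{"tx":-0.0008,"ty":-0.0142,"tz":0,"ax":0,"ay":0,"az":-6.5,"jaw":-1},{"tx":-0.0008,"ty":-0.0142,"tz":0,"ax":0,"ay":0,"az":-6.5,"jaw":-1}]'
python3 st.py r2
python3 pad.py r2
```

```text
time: 17.05
ee_pos: [0.5015, -0.0922, 0.1655]
tcp_rot: [179.6, 0.6, -159.5]
wrist_force: [8.8, 4.4, 8.5]
opening: 0.0275
grasp_force: 26.4
t 17.05 r 0.1214 ang 200.1 handle~ -0.605  Frad -9.8  Ftan(resist CW+) -1.1 grip 26 yaw -159.5
0.018 [263.97 242.58] 0.022 [263.99 241.61] 0.026 [264.01 240.63] 
r2 [247.48 248.36 248.36 248.52 248.5  248.54 248.49 248.56 247.92 247.72] 248.24
```

```bash
python3 -m handwheel '[{"tx":-0.0012,"ty":0.0072,"tz":0,"ax":0,"ay":0,"az":3.3,"jaw":-1},{"tx":-0.0002,"ty":0.0072,"tz":0,"ax":0,"ay":0,"az":3.3,"jaw":-1},{"tx":-0.0002,"ty":0.0072,"tz":0,"ax":0,"ay":0,"az":3.3,"jaw":-1},{"tx":-0.0002,"ty":0.0072,"tz":0,"ax":0,"ay":0,"az":3.3,"jaw":-1},{"tx":-0.0002,"ty":0.0072,"tz":0,"ax":0,"ay":0,"az":3.3,"jaw":-1},{"tx":-0.0002,"ty":0.0072,"tz":0,"ax":0,"ay":0,"az":3.3,"jaw":-1},{"tx":-0.0002,"ty":0.0072,"tz":0,"ax":0,"ay":0,"az":3.3,"jaw":-1},{"tx":-0.0002,"ty":0.0072,"tz":0,"ax":0,"ay":0,"az":3.3,"jaw":-1},{"tx":-0.0002,"ty":0.0072,"tz":0,"ax":0,"ay":0,"az":3.3,"jaw":-1},{"tx":-0.0002,"ty":0.0072,"tz":0,"ax":0,"ay":0,"az":3.3,"jaw":-1}]'
python3 st.py s8a
python3 -m handwheel '[{"tx":-0.0002,"ty":0.0072,"tz":0,"ax":0,"ay":0,"az":3.3,"jaw":-1},{"tx":-0.0002,"ty":0.0072,"tz":0,"ax":0,"ay":0,"az":3.3,"jaw":-1},{"tx":-0.0002,"ty":0.0072,"tz":0,"ax":0,"ay":0,"az":3.3,"jaw":-1},{"tx":-0.0002,"ty":0.0072,"tz":0,"ax":0,"ay":0,"az":3.3,"jaw":-1},{"tx":-0.0002,"ty":0.0072,"tz":0,"ax":0,"ay":0,"az":3.3,"jaw":-1},{"tx":-0.0002,"ty":0.0072,"tz":0,"ax":0,"ay":0,"az":3.3,"jaw":-1},{"tx":-0.0002,"ty":0.0072,"tz":0,"ax":0,"ay":0,"az":3.3,"jaw":-1},{"tx":-0.0002,"ty":0.0072,"tz":0,"ax":0,"ay":0,"az":3.3,"jaw":-1},{"tx":-0.0002,"ty":0.0072,"tz":0,"ax":0,"ay":0,"az":3.3,"jaw":-1},{"tx":0,"ty":0,"tz":0,"ax":0,"ay":0,"az":0,"jaw":-1}]'
python3 st.py s8
python3 pad.py r2 s8a s8
python3 - <<'E'
import numpy as np
for n in("side_ref","ref1","s7","r2","s8a","s8"):
    f=np.load(n+".npy").astype(float)[225:262,256:272]
    org=(f[...,0]-f[...,2]>60);grey=(abs(f[...,0]-f[...,2])<22)&(f[...,0]>45);dark=(f.max(2)<60)
    print(n,"orange",org[:26].sum(),"ctr",(np.nonzero(org)[0].mean()+225).round(2),"grey",grey.sum(),"dark gap",sum((dark[:,j]&(np.arange(37)<org[:,j].argmax())&(np.arange(37)>8)).sum() for j in range(3,13)))
E
```

```text
time: 18.4
ee_pos: [0.4952, -0.021, 0.1654]
tcp_rot: [179.5, -0.0, 167.1]
wrist_force: [-6.9, -2.6, 11.0]
opening: 0.0273
grasp_force: 26.8
t 18.40 r 0.1239 ang 166.2 handle~ -0.015  Frad 6.1  Ftan(resist CW+) 4.2 grip 27 yaw 167.1
time: 19.7
ee_pos: [0.5245, 0.037, 0.1655]
tcp_rot: [179.5, -0.5, 137.5]
wrist_force: [-8.8, 3.7, 8.3]
opening: 0.0277
grasp_force: 26.7
t 19.70 r 0.1262 ang 136.1 handle~ 0.511  Frad 8.9  Ftan(resist CW+) 3.4 grip 27 yaw 137.5
0.018 [263.97 242.58] 0.022 [263.99 241.61] 0.026 [264.01 240.63] 
r2 [247.48 248.36 248.36 248.52 248.5  248.54 248.49 248.56 247.92 247.72] 248.24
s8a [248.04 248.5  248.47 248.54 249.33 248.47 249.01 248.91 248.5  247.96] 248.57
s8 [247.91 248.5  248.5  248.52 249.21 248.94 248.91 248.99 248.49 247.92] 248.59
side_ref orange 112 ctr 242.81 grey 149 dark gap 27
ref1 orange 113 ctr 242.88 grey 151 dark gap 26
s7 orange 111 ctr 243.68 grey 165 dark gap 28
r2 orange 112 ctr 243.83 grey 165 dark gap 26
s8a orange 106 ctr 244.2 grey 174 dark gap 30
s8 orange 103 ctr 244.23 grey 181 dark gap 24
```

The pad has met the board: its edge stopped moving at 248.6 while the screw sleeve kept coming down. I estimate 2.5–3 mm of spring closure so far. One more stroke of about 1 rad should bring it to half.

```bash
python3 -m handwheel '[{"tx":-0.0008,"ty":-0.0142,"tz":0,"ax":0,"ay":0,"az":-6.5,"jaw":-1},{"tx":-0.0008,"ty":-0.0142,"tz":0,"ax":0,"ay":0,"az":-6.5,"jaw":-1},{"tx":-0.0008,"ty":-0.0142,"tz":0,"ax":0,"ay":0,"az":-6.5,"jaw":-1},{"tx":-0.0008,"ty":-0.0142,"tz":0,"ax":0,"ay":0,"az":-6.5,"jaw":-1},{"tx":-0.0008,"ty":-0.0142,"tz":0,"ax":0,"ay":0,"az":-6.5,"jaw":-1},{"tx":-0.0008,"ty":-0.0142,"tz":0,"ax":0,"ay":0,"az":-6.5,"jaw":-1},{"tx":-0.0008,"ty":-0.0142,"tz":0,"ax":0,"ay":0,"az":-6.5,"jaw":-1},{"tx":-0.0008,"ty":-0.0142,"tz":0,"ax":0,"ay":0,"az":-6.5,"jaw":-1},{"tx":-0.0008,"ty":-0.0142,"tz":0,"ax":0,"ay":0,"az":-6.5,"jaw":-1},{"tx":-0.0008,"ty":-0.0142,"tz":0,"ax":0,"ay":0,"az":-6.6,"jaw":-1}]'
python3 st.py r3
python3 -m handwheel '[{"tx":-0.0002,"ty":0.0072,"tz":0,"ax":0,"ay":0,"az":3.3,"jaw":-1},{"tx":-0.0002,"ty":0.0072,"tz":0,"ax":0,"ay":0,"az":3.3,"jaw":-1},{"tx":-0.0002,"ty":0.0072,"tz":0,"ax":0,"ay":0,"az":3.3,"jaw":-1},{"tx":-0.0002,"ty":0.0072,"tz":0,"ax":0,"ay":0,"az":3.3,"jaw":-1},{"tx":-0.0002,"ty":0.0072,"tz":0,"ax":0,"ay":0,"az":3.3,"jaw":-1},{"tx":-0.0002,"ty":0.0072,"tz":0,"ax":0,"ay":0,"az":3.3,"jaw":-1},{"tx":-0.0002,"ty":0.0072,"tz":0,"ax":0,"ay":0,"az":3.3,"jaw":-1},{"tx":-0.0002,"ty":0.0072,"tz":0,"ax":0,"ay":0,"az":3.3,"jaw":-1},{"tx":-0.0002,"ty":0.0072,"tz":0,"ax":0,"ay":0,"az":3.3,"jaw":-1},{"tx":-0.0002,"ty":0.0072,"tz":0,"ax":0,"ay":0,"az":3.3,"jaw":-1}]'
python3 st.py s9a
```

```text
time: 21.05
ee_pos: [0.5036, -0.0969, 0.1654]
tcp_rot: [179.6, 0.6, -157.1]
wrist_force: [6.7, 2.9, 10.6]
opening: 0.0276
grasp_force: 26.5
t 21.05 r 0.1212 ang 202.5 handle~ -0.648  Frad -7.3  Ftan(resist CW+) -0.1 grip 27 yaw -157.1
time: 22.35
ee_pos: [0.4942, -0.0266, 0.1655]
tcp_rot: [179.5, 0.1, 169.5]
wrist_force: [-3.8, -4.3, 10.3]
opening: 0.0273
grasp_force: 26.7
t 22.35 r 0.1237 ang 168.8 handle~ -0.060  Frad 2.9  Ftan(resist CW+) 4.9 grip 27 yaw 169.5
```

```bash
python3 -m handwheel '[{"tx":-0.0002,"ty":0.007,"tz":0,"ax":0,"ay":0,"az":3.2,"jaw":-1},{"tx":-0.0002,"ty":0.007,"tz":0,"ax":0,"ay":0,"az":3.2,"jaw":-1},{"tx":-0.0002,"ty":0.007,"tz":0,"ax":0,"ay":0,"az":3.2,"jaw":-1},{"tx":-0.0002,"ty":0.007,"tz":0,"ax":0,"ay":0,"az":3.2,"jaw":-1},{"tx":-0.0002,"ty":0.007,"tz":0,"ax":0,"ay":0,"az":3.2,"jaw":-1},{"tx":-0.0002,"ty":0.007,"tz":0,"ax":0,"ay":0,"az":3.2,"jaw":-1},{"tx":-0.0002,"ty":0.007,"tz":0,"ax":0,"ay":0,"az":3.2,"jaw":-1},{"tx":-0.0002,"ty":0.007,"tz":0,"ax":0,"ay":0,"az":3.2,"jaw":-1},{"tx":-0.0002,"ty":0.007,"tz":0,"ax":0,"ay":0,"az":3.2,"jaw":-1},{"tx":0,"ty":0,"tz":0,"ax":0,"ay":0,"az":0,"jaw":-1}]'
python3 st.py s9
python3 pad.py r2 s8a s8 r3 s9a s9
python3 - <<'E'
import numpy as np
I={}
for n in("side_ref","ref1","s7","r2","s8a","s8","r3","s9a","s9"):
    f=np.load(n+".npy").astype(float)[225:262,256:272]
    org=(f[...,0]-f[...,2]>60);grey=(abs(f[...,0]-f[...,2])<22)&(f[...,0]>45)
    # grey lower edge: per column last row of grey-ish run, sub-pixel by blue channel
    e=[]
    for j in range(3,14):
        b=f[4:,j,2];m=b[:7].mean()/2;k=4+int(np.argmax(b[4:]<m+5));e.append(225+4+k)
    print(n,"orange",org[:26].sum(),"ctr",(np.nonzero(org)[0].mean()+225).round(2),"grey",grey.sum(),"greyedge",np.mean(e).round(2))
E
```

```text
time: 23.65
ee_pos: [0.5196, 0.0313, 0.1655]
tcp_rot: [179.5, -0.4, 140.8]
wrist_force: [-9.0, 2.8, 9.3]
opening: 0.0271
grasp_force: 26.8
t 23.65 r 0.1260 ang 139.5 handle~ 0.451  Frad 8.7  Ftan(resist CW+) 3.6 grip 27 yaw 140.8
0.018 [263.97 242.58] 0.022 [263.99 241.61] 0.026 [264.01 240.63] 
r2 [247.48 248.36 248.36 248.52 248.5  248.54 248.49 248.56 247.92 247.72] 248.24
s8a [248.04 248.5  248.47 248.54 249.33 248.47 249.01 248.91 248.5  247.96] 248.57
s8 [247.91 248.5  248.5  248.52 249.21 248.94 248.91 248.99 248.49 247.92] 248.59
r3 [247.97 248.51 248.51 248.52 249.24 248.5  248.94 249.05 248.5  247.93] 248.57
s9a [247.95 248.51 248.52 248.5  249.22 248.55 248.92 248.95 248.52 247.88] 248.55
s9 [247.99 248.5  248.49 248.62 249.22 248.51 248.95 249.05 248.5  247.91] 248.57
side_ref orange 112 ctr 242.81 grey 149 greyedge 239.0
ref1 orange 113 ctr 242.88 grey 151 greyedge 239.0
s7 orange 111 ctr 243.68 grey 165 greyedge 239.91
r2 orange 112 ctr 243.83 grey 165 greyedge 239.91
s8a orange 106 ctr 244.2 grey 174 greyedge 240.45
s8 orange 103 ctr 244.23 grey 181 greyedge 240.82
r3 orange 105 ctr 244.42 grey 182 greyedge 240.82
s9a orange 108 ctr 244.29 grey 187 greyedge 241.36
s9 orange 100 ctr 244.57 grey 195 greyedge 241.82
```

Pad and sleeve edges give about 11.8 mm of screw travel less a 4.8 mm gap, so roughly 7 mm of closure, with 4.9 N drive force measured during the last stroke. Now I'll release and lift clear.

```bash
python3 -m handwheel '[{"tx":0,"ty":0,"tz":0,"ax":0,"ay":0,"az":0,"jaw":0.4},{"tx":0,"ty":0,"tz":0,"ax":0,"ay":0,"az":0,"jaw":0.4},{"tx":0,"ty":0,"tz":0,"ax":0,"ay":0,"az":0,"jaw":0.4},{"tx":0,"ty":0,"tz":0,"ax":0,"ay":0,"az":0,"jaw":0.4},{"tx":0,"ty":0,"tz":-0.02,"ax":0,"ay":0,"az":0,"jaw":0.4},{"tx":0,"ty":0,"tz":-0.03,"ax":0,"ay":0,"az":0,"jaw":0.4},{"tx":0,"ty":0,"tz":-0.03,"ax":0,"ay":0,"az":0,"jaw":0.4},{"tx":0,"ty":0,"tz":-0.03,"ax":0,"ay":0,"az":0,"jaw":0.4},{"tx":0.03,"ty":0,"tz":-0.01,"ax":0,"ay":0,"az":0,"jaw":0.4},{"tx":0.04,"ty":0,"tz":0,"ax":0,"ay":0,"az":0,"jaw":0.4}]'
python3 -m handwheel '[{"tx":0.05,"ty":0,"tz":0,"ax":0,"ay":0,"az":0,"jaw":0.4},{"tx":0.05,"ty":0,"tz":0,"ax":0,"ay":0,"az":0,"jaw":0.4},{"tx":0.03,"ty":0,"tz":0,"ax":0,"ay":0,"az":0,"jaw":0.4},{"tx":0,"ty":0,"tz":0,"ax":0,"ay":0,"az":0,"jaw":0.4},{"tx":0,"ty":0,"tz":0,"ax":0,"ay":0,"az":0,"jaw":0.4},{"tx":0,"ty":0,"tz":0,"ax":0,"ay":0,"az":0,"jaw":0.4},{"tx":0,"ty":0,"tz":0,"ax":0,"ay":0,"az":0,"jaw":0.4},{"tx":0,"ty":0,"tz":0,"ax":0,"ay":0,"az":0,"jaw":0.4},{"tx":0,"ty":0,"tz":0,"ax":0,"ay":0,"az":0,"jaw":0.4},{"tx":0,"ty":0,"tz":0,"ax":0,"ay":0,"az":0,"jaw":0.4}]'
python3 st.py fin; python3 pad.py fin
python3 - <<'E'
import numpy as np,cv2
a=np.load("fin.npy");cv2.imwrite("pics/fin.png",cv2.resize(a[130:290,180:380],None,fx=3.5,fy=3.5,interpolation=2)[:,:,::-1])
E
```

```text
time: 25.0
ee_pos: [0.4665, 0.0735, 0.2859]
tcp_rot: [179.4, -0.2, 140.7]
wrist_force: [0.5, 0.9, 0.5]
opening: 0.0598
grasp_force: 0.0
time: 26.25
ee_pos: [0.3657, 0.1554, 0.2858]
tcp_rot: [179.5, -0.2, 140.8]
wrist_force: [0.8, -0.0, -0.2]
opening: 0.0596
grasp_force: 0.0
t 26.25 r 0.3237 ang 140.5 handle~ 0.435  Frad -0.6  Ftan(resist CW+) -0.5 grip 0 yaw 140.8
0.018 [263.97 242.58] 0.022 [263.99 241.61] 0.026 [264.01 240.63] 
fin [248.02 248.54 248.51 248.57 249.39 248.53 248.99 248.96 248.51 247.96] 248.6
```

View pics/fin.png

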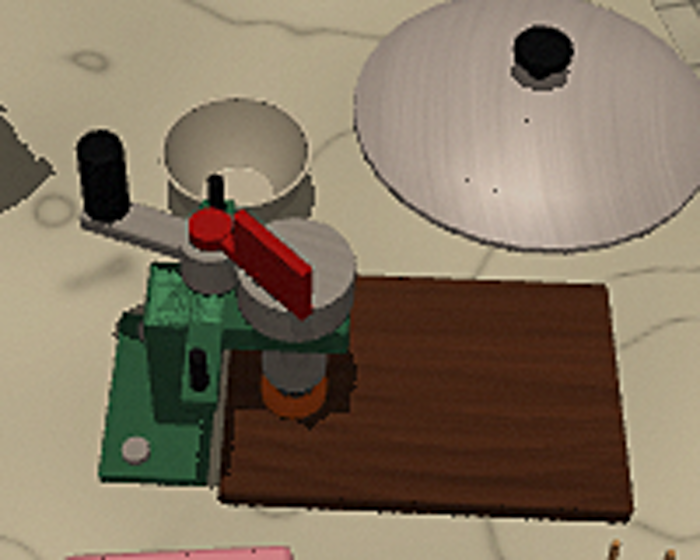

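The final view shows the lever on the tightening side, the pad down on the board, and the gripper well clear. The board and bowl are where they were, so I'm handing in.

```bash
python3 -c "
from workcell import workorder
print(workorder.job_done())"
```

```text
the job is handed in; nothing more can be done
None
```

I handed the job in at about 26 s: the lever is on the tightening side, the handle free-wheeled to the right, and the board is clamped with the spring closed about 7 mm (estimated from the images and stroke angles); I saw no shift of the board, bowl or lunch box.

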